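# Load the analyser's reagent tray

### The job

Load the analyser's reagent tray: move the four reagent cassettes from the violet transit rack into the channel of the grey metal tray, so that they stand in one row in the order shown by the tray's coloured clips, each cap level with the clip of its colour. Keep the cassettes upright, set them down without dropping them, and push the sliding end stop snug, so that the row is closed up against the fixed end wall with no gaps.

Things in the scene. Friction and masses are not known exactly. Their poses are not given: they have to be found in the camera images.
- cassette_red: Off-white upright reagent cassette, red cap and label bands. Body 62 (its x) x 30 (y, thickness) x 78 mm, shoulder to 85, 27 mm round cap to 104; 150 g. Origin: centre of underside. Same either way round. Grip across the 62 mm, 50 to 70 mm up. Starts in a pocket of the violet rack: floor 4 mm, walls and dividers 30 mm high, pockets 40 mm apart along its y, 3 mm play.
- cassette_yellow: Off-white upright reagent cassette, yellow cap and label bands. Body 62 (its x) x 30 (y, thickness) x 78 mm, shoulder to 85, 27 mm round cap to 104; 150 g. Origin: centre of underside. Same either way round. Grip across the 62 mm, 50 to 70 mm up. Starts in a pocket of the violet rack: floor 4 mm, walls and dividers 30 mm high, pockets 40 mm apart along its y, 3 mm play.
- cassette_green: Off-white upright reagent cassette, green cap and label bands. Body 62 (its x) x 30 (y, thickness) x 78 mm, shoulder to 85, 27 mm round cap to 104; 150 g. Origin: centre of underside. Same either way round. Grip across the 62 mm, 50 to 70 mm up. Starts in a pocket of the violet rack: floor 4 mm, walls and dividers 30 mm high, pockets 40 mm apart along its y, 3 mm play.
- cassette_blue: Off-white upright reagent cassette, blue cap and label bands. Body 62 (its x) x 30 (y, thickness) x 78 mm, shoulder to 85, 27 mm round cap to 104; 150 g. Origin: centre of underside. Same either way round. Grip across the 62 mm, 50 to 70 mm up. Starts in a pocket of the violet rack: floor 4 mm, walls and dividers 30 mm high, pockets 40 mm apart along its y, 3 mm play.
- clip_red: Red clip, 24 mm in y, fixed on the tray's rail; marks the red cap's place, whose centre lies 64 mm from the clip's origin in its -x, same y. Origin 14 mm above the table (clip top 20). y runs along the channel to the fixed end wall. The four clips stand 30 mm apart in any order. Channel floor 6 mm above the table; guide rails 80 mm apart, tops at 16 mm.
- clip_yellow: Yellow clip, 24 mm in y, fixed on the tray's rail; marks the yellow cap's place, whose centre lies 64 mm from the clip's origin in its -x, same y. Origin 14 mm above the table (clip top 20). y runs along the channel to the fixed end wall. The four clips stand 30 mm apart in any order. Channel floor 6 mm above the table; guide rails 80 mm apart, tops at 16 mm.
- clip_green: Green clip, 24 mm in y, fixed on the tray's rail; marks the green cap's place, whose centre lies 64 mm from the clip's origin in its -x, same y. Origin 14 mm above the table (clip top 20). y runs along the channel to the fixed end wall. The four clips stand 30 mm apart in any order. Channel floor 6 mm above the table; guide rails 80 mm apart, tops at 16 mm.
- clip_blue: Blue clip, 24 mm in y, fixed on the tray's rail; marks the blue cap's place, whose centre lies 64 mm from the clip's origin in its -x, same y. Origin 14 mm above the table (clip top 20). y runs along the channel to the fixed end wall. The four clips stand 30 mm apart in any order. Channel floor 6 mm above the table; guide rails 80 mm apart, tops at 16 mm.
- stop_knob (a point): Centre of the end stop's black knob (24 mm diameter, 48 to 78 mm above the table), 64 mm above the table on the channel's centre line. The stop's pushing face (70 mm wide, top at 52 mm) is 24 mm from it towards the end wall, its foot ends 16 mm behind it. Pinch the knob from above and slide it.
- stop (a joint): Slide of the end stop towards the fixed end wall (face 15 mm past the nearest clip's origin, top 61 mm above the table), in m: 0 fully back (170 mm from stop face to wall), 0.050 touching a closed row of four cassettes (120 mm, each level with its clip), 0.1 end of travel. About 1.5 N of friction; stays where left.
There are look-alikes about, which are no part of the job. What is shaped like the cassette_red but orange is not meant.

How it is judged:
At the end, for the whole second after the job is handed in: All four cassettes released, at rest and upright (0.08 rad) on the channel floor, square across it (0.15 rad), each level with the clip of its cap's colour (10 mm along, 12 mm across the channel); the end stop pushed up until at most 6 mm of gaps remain in the row (stop above 0.044 m) (value of joint stop above 0.044 m and velocity of joint stop below 0.01 m/s and x of cassette_red in the frame of clip_red between -0.076 and -0.052 m and y of cassette_red in the frame of clip_red between -0.01 and 0.01 m and z of cassette_red in the frame of clip_red between -0.012 and -0.004 m and angle between each of cassette_red, cassette_yellow, cassette_green, cassette_blue's own z axis and vertical below 0.08 rad and angle between the x axis of cassette_red and the x axis of clip_red, either way round below 0.15 rad and linear speed of each of cassette_red, cassette_yellow, cassette_green, cassette_blue below 0.02 m/s and contact force between each of cassette_red, cassette_yellow, cassette_green, cassette_blue and the fingers below 0.1 N and x of cassette_yellow in the frame of clip_yellow between -0.076 and -0.052 m and y of cassette_yellow in the frame of clip_yellow between -0.01 and 0.01 m and z of cassette_yellow in the frame of clip_yellow between -0.012 and -0.004 m and angle between the x axis of cassette_yellow and the x axis of clip_yellow, either way round below 0.15 rad and x of cassette_green in the frame of clip_green between -0.076 and -0.052 m and y of cassette_green in the frame of clip_green between -0.01 and 0.01 m and z of cassette_green in the frame of clip_green between -0.012 and -0.004 m and angle between the x axis of cassette_green and the x axis of clip_green, either way round below 0.15 rad and x of cassette_blue in the frame of clip_blue between -0.076 and -0.052 m and y of cassette_blue in the frame of clip_blue between -0.01 and 0.01 m and z of cassette_blue in the frame of clip_blue between -0.012 and -0.004 m and angle between the x axis of cassette_blue and the x axis of clip_blue, either way round below 0.15 rad); the robot touches nothing.
It fails at once if a cassette is tipped by more than about 35 degrees (angle between any of cassette_red, cassette_yellow, cassette_green, cassette_blue's own z axis and vertical above 0.6 rad).
It fails at once if a cassette is dropped (falls freely from more than about 25 mm) ((linear speed of cassette_red above 0.7 m/s and contact force between cassette_red and the fingers below 0.05 N) or (linear speed of cassette_yellow above 0.7 m/s and contact force between cassette_yellow and the fingers below 0.05 N) or (linear speed of cassette_green above 0.7 m/s and contact force between cassette_green and the fingers below 0.05 N) or (linear speed of cassette_blue above 0.7 m/s and contact force between cassette_blue and the fingers below 0.05 N)).
It also fails if it takes over 128 s, if anything falls off the work surface, if the arm or the gripper's body presses on something with over 40 N, if the wrist force passes 120 N, or if a joint passes its speed limit or range.

### The arm

A 7-joint arm with a two-finger parallel gripper is mounted at the origin on the work surface. World frame = base frame: x ahead of the robot, y to its left, z up, the work surface at z = 0. Lengths are in m, angles in rad, forces in N, time in s.
With the tool pointing down it reaches from about 0.425 to 0.925 m from the base axis. Payload 6.8 kg.
Tool frame: the origin (TCP) lies at the very end of the fingers, on their centre line; the grasp point (between the pads) lies 19 mm behind it; z points along the fingers, y is the line along which they close (so a half turn about z gives the same grasp; the last joint's range is limited). The gripper opens to 85 mm and grips with 20 to 120 N. Pads are 22 mm wide; open, the fingers measure 114 mm over their backs; the gripper's body (76 mm by 85 mm) begins 54 mm behind the grasp point. The pads swing forward as they close: fully open they stand 13 mm farther back than shut.
Start: joints at [-1.445, 0.477, 0.022, 1.555, -0.011, 1.109, -0.083], TCP at [0.156, 0.657, 0.231] pointing down, gripper open.
Joint ranges: [-2.96, 2.96], [-0.34, 2.1], [-1.41, 1.46], [0.24, 2.44], [-1.37, 4.51], [0.17, 1.92], [-2.96, 2.96]. Speed limits (rad/s): [2.39, 2.39, 3.14, 3.14, 3.14, 3.14, 3.14].

### API

Orientations are given as a unit quaternion [w, x, y, z].
In Python, from station import bot gives the robot as it stands. The module is installed in compiled form; this text tells all that it offers.
- The arm moves only by the shell command python3 -m jog 'ROWS' [OPENING] [FORCE]. ROWS is JSON, a list of rows, each a list of 4 numbers: the shift along the tool's x, y, z in cm, then the turn about the tool's z in rad. In form: [[x, y, z, spin], ...]. A call has 1 to 20 rows; each row is the pose to reach, as a shift and turn from the pose commanded when the call began, along the tool's axes at that moment; what a row does not reach only later rows make up. A row lasts 1/12 s, in which the tool goes at most 41.7 mm and 7.16 degrees, less where a joint would pass 70% of its speed; a pose out of reach is approached as far as the arm can. A call with a gripper value outside its range is refused whole. OPENING is the closure, from -1 (fully open) to 1 (shut), set as the call begins (- or left out, the last holds). The fingers move at their own pace and stop on an object; FORCE is the grip in N (left out, the last holds). Time passes only in rows, so rows that repeat a pose let the fingers close. It gives the time, the measured TCP pose, the force, the opening and the grip force at its end, in the units of the state.
- bot.get_obs(): the state, without advancing time (a new reading comes with each control period).
- bot.read_camera(name): name is "scene" or "top" or "wrist"; returns a dict with "pixels" (420x560x3 uint8, red, green, blue), "depth" (420x560 float32, m along the optical axis (not along the pixel's ray), 0 where there is no reading), "fovy" (degrees; the focal length in pixels is half the picture's height over the tangent of half this angle, whatever the lens; pixels are square), "cx", "cy" (the principal point, pixels), "pose" (4x4, takes a point from camera to world coordinates). Camera axes: x right, y down, z forward; pixel columns grow to the right and rows downward; lengths in m; the calibration is good to about 2 mm. A picture is of the moment at which its call begins.
- bot.hand_in(): hands the job in; it is judged then, once.
The state is a dict: "t": time; "q": joint angles; "joint_vel": joint speeds; "joint_torque": joint torques, N m; "eef_pos": TCP position; "tool_rot": TCP orientation; "contact_force": force on the tool from outside, world axes, zero at the start; "torque": the same for the moment, N m; "gripper_width": opening from 0.0 (shut) to 1.0 (fully open); "grasp_force": force on a finger pad.
Only numpy, scipy, OpenCV 4.12 (cv2) and the standard library are available. Lean on these libraries where they do the work, as an engineer would, in place of code of your own. Each camera call takes 0.05 s, during which the arm holds its last target. There are 200 camera calls.

## Working session

There is one attempt and no reset: what is moved stays moved. The work goes in short steps, Python scripts to look and compute and a shell command to move; the robot and the scene stay as the last step left them, time stands still between calls to the robot, and variables do not carry over. Pictures are saved under pics/ and viewed, at most 14 in all, crops included, and the job is handed in when it is done.

```bash
mkdir -p pics; cat > h.py <<'E'
import numpy as np, cv2
from station import bot
def cam(n,save=None):
    c=bot.read_camera(n)
    if save: cv2.imwrite('pics/'+save,c['pixels'][:,:,::-1])
    return c
def pts(c):
    "world point per pixel from depth"
    h,w=c['depth'].shape; f=h/2/np.tan(np.radians(c['fovy'])/2)
    u,v=np.meshgrid(np.arange(w),np.arange(h)); d=c['depth']
    p=np.stack([(u-c['cx'])/f*d,(v-c['cy'])/f*d,d],-1)
    return p@c['pose'][:3,:3].T+c['pose'][:3,3]
E
python3 - <<'E'
from h import *
for n in('top','scene'):
    c=cam(n,n+'0.png'); print(n,c['fovy'],c['cx'],c['cy'],np.round(c['pose'],3).tolist(),(c['depth']>0).mean())
print(bot.get_obs())
E
```

```text
top 42.535446186414134 279.1751613359712 210.8934706852932 [[-0.03, -0.992, 0.126, 0.405], [-0.999, 0.026, -0.03, 0.005], [0.026, -0.127, -0.992, 1.22], [0.0, 0.0, 0.0, 1.0]] 0.9961224489795918
scene 44.58583107535455 272.5290046113239 209.14955728421083 [[-0.247, 0.614, -0.75, 1.619], [0.969, 0.169, -0.181, 0.225], [0.015, -0.771, -0.636, 0.938], [0.0, 0.0, 0.0, 1.0]] 0.9931292517006802
{'t': 0.1, 'q': array([-1.44511159,  0.47774139,  0.02235029,  1.55629821, -0.01147914,
        1.10929663, -0.08308634]), 'joint_vel': array([-5.56183223e-04, -3.16243660e-03,  5.00693437e-05, -3.78941325e-03,
        1.51289505e-03,  3.16348948e-03, -2.93319756e-04]), 'joint_torque': array([ 4.10203356e-03, -5.97760856e+01,  1.61322031e+00, -2.81955063e+01,
        1.27583052e-02,  5.08747995e-03, -1.79343516e-05]), 'eef_pos': array([0.15627277, 0.65614136, 0.23042998]), 'tool_rot': array([-2.45465353e-05,  1.16608056e-01,  9.93177682e-01, -8.07250339e-04]), 'contact_force': array([1.55064413, 0.10112816, 0.01338763]), 'torque': array([-0.00171511,  0.04599473, -0.02271192]), 'grasp_force': 0.0, 'gripper_width': 1.0015418851130855}
```

View pics/top0.png

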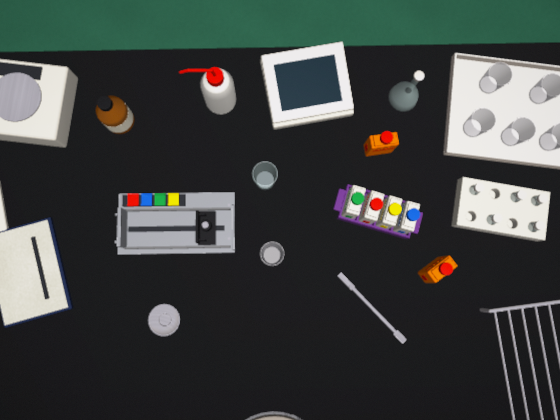

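View pics/scene0.png

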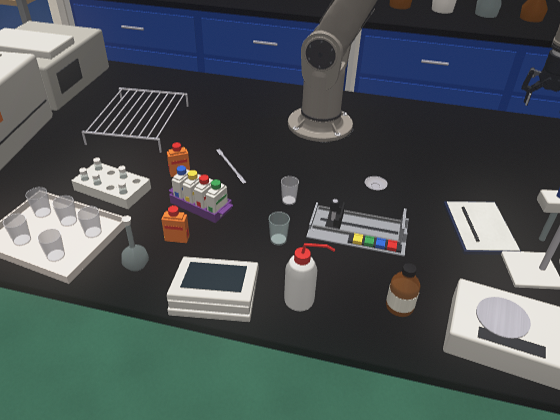

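Candidates in the top view: cassette caps in the violet rack at green (358,199), red (376,205), yellow (395,209) and blue (413,215). The orange look-alikes with red caps, at (381,145) and (438,270), are rejected, as is the red bottle cap at (215,76). Clips run from the wall: red (133,200), blue (146,200), green (160,200), yellow (173,200). The knob is at (205,225).

```bash
cat >> h.py <<'E'
H={'red':(-8,8),'yellow':(22,35),'green':(45,80),'blue':(95,125)}
def blob(c,name,box):
    hsv=cv2.cvtColor(c['pixels'],cv2.COLOR_RGB2HSV).astype(int); h=(hsv[...,0]+20)%180-20
    m=(h>=H[name][0])&(h<=H[name][1])&(hsv[...,1]>150)&(hsv[...,2]>70)
    k=np.zeros_like(m); x0,y0,x1,y1=box; k[y0:y1,x0:x1]=1; return m&k
def ray(c,u,v,z):
    f=c['depth'].shape[0]/2/np.tan(np.radians(c['fovy'])/2)
    d=c['pose'][:3,:3]@[(u-c['cx'])/f,(v-c['cy'])/f,1]; o=c['pose'][:3,3]
    return o+d*(z-o[2])/d[2]
def meas(c,name,box,z,zmin):
    "centre of the blob's pixels whose depth height exceeds zmin; ray onto z"
    m=blob(c,name,box)&(pts(c)[...,2]>zmin)
    n,l,s,ce=cv2.connectedComponentsWithStats(m.astype(np.uint8)); i=1+np.argmax(s[1:,4])
    cnt=cv2.findContours((l==i).astype(np.uint8),0,2)[0][0]; u,v=cv2.minAreaRect(cnt)[0]
    return np.r_[u,v],s[i,4],ray(c,u,v,z),np.median(pts(c)[l==i],0)
E
python3 - <<'E'
from h import *
B={'top':((330,180,425,240),(115,190,190,210)),'scene':((165,160,240,220),(345,228,402,254))}
P={}
for n in B:
    c=cam(n)
    for i,(z,zm) in enumerate(((.108,.098),(.020,.012))):
        for k in H:
            try: p,a,r,d=meas(c,k,B[n][i],z,zm)
            except Exception as e: print(n,k,e); continue
            P[n,i,k]=r; print(n,'cap' if i==0 else 'clip',k,p.round(1),a,r.round(4),d.round(4))
    if n=='top':
        q=pts(c); s=q[213:240,194:218]; m=(s[...,2]>.070); y,x=np.nonzero(m); print('knob',x.mean()+194,y.mean()+213,ray(c,x.mean()+194,y.mean()+213,.078).round(4),s[m].mean(0).round(4),m.sum())
        t=c['pixels'][180:265,100:250]; t2=c['pixels'][180:245,325:430]
        cv2.imwrite('pics/c1.png',np.vstack([cv2.resize(x,(600,290),interpolation=2)for x in(t,t2)])[:,:,::-1])
E
```

```text
top cap red [376.3 203.8] 123 [ 0.5557 -0.2313  0.108 ] [ 0.5556 -0.2307  0.1088]
top cap yellow [394.5 208.5] 128 [ 0.5447 -0.2691  0.108 ] [ 0.5436 -0.2691  0.1091]
top cap green [357.3 198.3] 111 [ 0.5684 -0.1919  0.108 ] [ 0.5685 -0.1921  0.1088]
top cap blue [413.  214.5] 127 [ 0.531  -0.3072  0.108 ] [ 0.5317 -0.3073  0.1083]
top clip red [132.5 199. ] 152 [0.5927 0.2963 0.02  ] [0.5924 0.2959 0.02  ]
top clip yellow [172.5 199. ] 137 [0.5904 0.2075 0.02  ] [0.5908 0.2062 0.0208]
top clip green [159.5 199. ] 149 [0.5911 0.2364 0.02  ] [0.591  0.2355 0.0205]
top clip blue [146. 199.] 144 [0.5919 0.2664 0.02  ] [0.5918 0.2663 0.0206]
knob 205.41414141414143 224.16161616161617 [0.5257 0.1285 0.078 ] [0.5244 0.1275 0.09  ] 99
scene cap red [172.5 210. ] 73 [ 0.7112 -0.2543  0.108 ] [ 0.7058 -0.2574  0.1039]
scene cap yellow [192.  174.5] 62 [ 0.5541 -0.2628  0.108 ] [ 0.5526 -0.2628  0.1072]
scene green attempt to get argmax of an empty sequence
scene cap blue [181.  169.5] 55 [ 0.5398 -0.301   0.108 ] [ 0.5378 -0.3026  0.1073]
scene clip red [391.7 245. ] 90 [0.597  0.3003 0.02  ] [0.598  0.3002 0.0202]
scene clip yellow [357.5 238.5] 85 [0.5957 0.2107 0.02  ] [0.5956 0.2103 0.0199]
scene clip green [373. 237.] 1 [0.579  0.2498 0.02  ] [0.5791 0.2498 0.0201]
scene clip blue [380.1 242.7] 85 [0.5964 0.27   0.02  ] [0.5963 0.2704 0.0203]
```

View pics/c1.png

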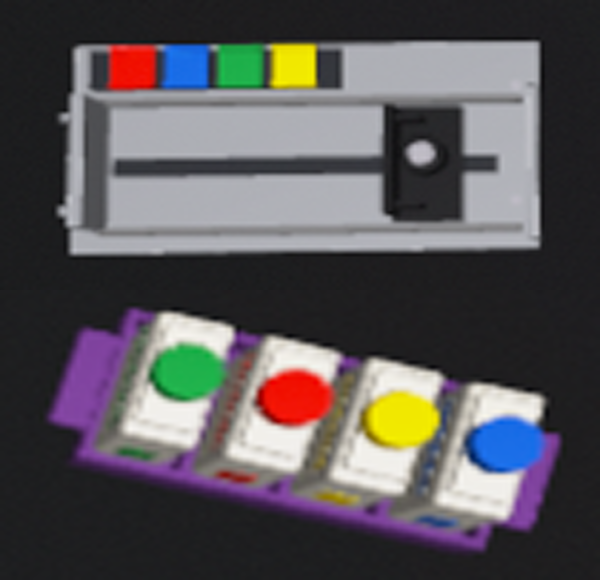

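The crop shows tray clips from the wall side as red, blue, green, yellow. The stop is fully back. The rack holds green, red, yellow and blue, all off-white, so none is an orange look-alike. Load order is red, blue, green, yellow.

```bash
cat >> h.py <<'E'
from scipy.spatial.transform import Rotation as R
def go(*targets):
    "each target x,y,z,closing-axis angle deg (mod 180) -> row in cm, rad from the present pose"
    o=bot.get_obs(); w,x,y,z=o['tool_rot']; r=R.from_quat([x,y,z,w]).as_matrix()
    a=np.degrees(np.arctan2(r[1,1],r[0,1])); print('now',o['t'],o['eef_pos'].round(4),'closing',round(a,2),'q7',o['q'][6].round(2),'tilt',r[:,2].round(3))
    for X,Y,Z,A in targets:
        s=(a-A+90)%180-90
        print((r.T@(np.array([X,Y,Z])-o['eef_pos'])*100).round(2),round(np.radians(s),3),'or',round(np.radians(s-180*np.sign(s)),3))
E
python3 -c "
from h import *
go((.5,.25,.23,29),(.5557,-.2313,.2,-18),(.5557,-.2313,.15,-18))"
```

```text
now 0.2 [0.1563 0.6563 0.2307] closing 76.61 q7 -0.08 tilt [-0.    -0.001 -1.   ]
[-42.85 -31.57   0.11] 0.831 or -2.311
[-59.42 -77.09   3.15] -1.49 or 1.651
[-59.42 -77.09   8.15] -1.49 or 1.651
```

```bash
python3 -m jog '[[-42.85,-31.57,0,0.83],[-42.85,-31.57,0,0.83],[-42.85,-31.57,0,0.83],[-42.85,-31.57,0,0.83],[-42.85,-31.57,0,0.83],[-42.85,-31.57,0,0.83],[-42.85,-31.57,0,0.83],[-42.85,-31.57,0,0.83],[-42.85,-31.57,0,0.83],[-42.85,-31.57,0,0.83],[-42.85,-31.57,0,0.83],[-42.85,-31.57,0,0.83],[-42.85,-31.57,0,0.83],[-42.85,-31.57,0,0.83],[-42.85,-31.57,0,0.83],[-42.85,-31.57,0,0.83]]' -1 40
python3 - <<'E'
from h import *
c=cam('wrist'); 
for k in H:
    try:p,a,r,d=meas(c,k,(0,0,560,420),.020,.012);print(k,p,a,r.round(4),d.round(4))
    except Exception as e: print(k,e)
go((.5557,-.2313,.2,-18),(.5255,.13,.25,-1.5))
E
```

```text
t: 1.53
eef_pos: [0.4996, 0.2509, 0.2311]
tool_rot: [-0.0, 0.507, 0.862, -0.0]
contact_force: [0.2, -0.0, -0.1]
gripper_width: 1.004
grasp_force: 0.0
red [379.52938843 181.11764526] 636 [0.5911 0.2994 0.02  ] [0.5912 0.2996 0.0202]
yellow [334.79324341 248.39053345] 558 [0.5902 0.2099 0.02  ] [0.5901 0.2102 0.0201]
green [349.16619873 227.09346008] 572 [0.5907 0.2395 0.02  ] [0.5904 0.2399 0.0201]
blue [363.94088745 204.46578979] 608 [0.5908 0.2695 0.02  ] [0.5908 0.2698 0.0202]
now 1.5833 [0.4991 0.2516 0.231 ] closing 29.17 q7 0.06 tilt [-0.001  0.    -1.   ]
[-44.93 -18.59   3.08] 0.823 or -2.318
[-11.91  -3.62  -1.9 ] 0.535 or -2.606
```

```bash
python3 -m jog '[[-44.9,-18.6,0,0.82],[-44.9,-18.6,0,0.82],[-44.9,-18.6,0,0.82],[-44.9,-18.6,0,0.82],[-44.9,-18.6,0,0.82],[-44.9,-18.6,0,0.82],[-44.9,-18.6,0,0.82],[-44.9,-18.6,0,0.82],[-44.9,-18.6,0,0.82],[-44.9,-18.6,0,0.82],[-44.9,-18.6,0,0.82],[-44.9,-18.6,0,0.82],[-44.9,-18.6,0,0.82],[-44.9,-18.6,0,0.82],[-44.9,-18.6,0,0.82],[-44.9,-18.6,0,0.82]]'
python3 - <<'E'
from h import *
c=cam('wrist','w1.png'); 
for k in H:
    try:p,a,r,d=meas(c,k,(0,0,560,420),.108,.102);print(k,p,a,r.round(4),d.round(4))
    except Exception as e: print(k,e)
print(c['pose'].round(3).tolist())
go((.5557,-.2313,.15,-18))
E
```

```text
t: 2.92
eef_pos: [0.5561, -0.2297, 0.2309]
tool_rot: [-0.001, 0.808, 0.59, 0.0]
contact_force: [-0.8, 0.6, 0.3]
gripper_width: 1.003
grasp_force: 0.0
red [463.5 179.5] 826 [ 0.6989 -0.2568  0.108 ] [ 0.7008 -0.2588  0.1038]
yellow [284.5 244. ] 743 [ 0.5456 -0.2664  0.108 ] [ 0.5459 -0.2661  0.108 ]
green [285.  148.5] 871 [ 0.5702 -0.1899  0.108 ] [ 0.5701 -0.1898  0.1081]
blue [284.5 285.5] 695 [ 0.5337 -0.3039  0.108 ] [ 0.5335 -0.3038  0.108 ]
[[0.953, -0.291, -0.088, 0.578], [-0.304, -0.914, -0.269, -0.16], [-0.002, 0.283, -0.959, 0.374], [0.0, 0.0, 0.0, 1.0]]
now 2.9667 [ 0.5561 -0.2298  0.231 ] closing -17.71 q7 0.26 tilt [-0.     0.001 -1.   ]
[-0.16  0.01  8.1 ] 0.005 or -3.137
```

View pics/w1.png

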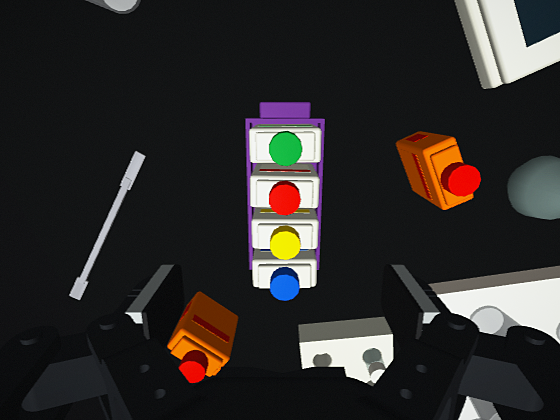

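The wrist view shows the rack from the top: green (285,148), red (285,198), yellow (284,244), blue (284,285). The orange look-alikes are at (435,170) and (207,335), clear of the fingers. The wrist fix puts red at about (.558,-.2285).

```bash
python3 - <<'E'
from h import *
c=cam('wrist');print(meas(c,'red',(255,175,315,225),.108,.102)[2])
go((.558,-.2285,.045,-17.75))
E
```

```text
[ 0.55734719 -0.22817066  0.108     ]
now 3.0167 [ 0.556  -0.2302  0.2312] closing -17.74 q7 0.26 tilt [-0.     0.001 -1.   ]
[ 0.21  0.14 18.62] 0.0 or -3.141
```

```bash
python3 -m jog '[[0.2,0.1,3,0],[0.2,0.1,6,0],[0.2,0.1,8,0],[0.2,0.1,10,0],[0.2,0.1,12,0],[0.2,0.1,14,0],[0.2,0.1,15.5,0],[0.2,0.1,17,0],[0.2,0.1,18,0],[0.2,0.1,18.6,0],[0.2,0.1,18.6,0],[0.2,0.1,18.6,0]]'
python3 -m jog '[[0,0,0,0],[0,0,0,0],[0,0,0,0],[0,0,0,0],[0,0,0,0],[0,0,0,0],[0,0,0,0],[0,0,0,0],[0,0,0,0],[0,0,0,0]]' 1 40
python3 - <<'E'
from h import *
cam('wrist','w2.png');go((.53,.295,.2,-1))
E
```

```text
t: 4.02
eef_pos: [0.5573, -0.2307, 0.0456]
tool_rot: [0.0, 0.809, 0.588, 0.0]
contact_force: [0.1, 0.0, 0.9]
gripper_width: 0.999
grasp_force: 0.0
t: 4.85
eef_pos: [0.5576, -0.2313, 0.0464]
tool_rot: [0.0, 0.809, 0.588, 0.001]
contact_force: [-1.5, 0.2, 6.3]
gripper_width: 0.726
grasp_force: 44.4
now 4.9 [ 0.5576 -0.2313  0.0464] closing -17.94 q7 0.4 tilt [ 0.002 -0.    -1.   ]
[ 49.22 -18.82 -15.37] -0.296 or 2.846
```

View pics/w2.png

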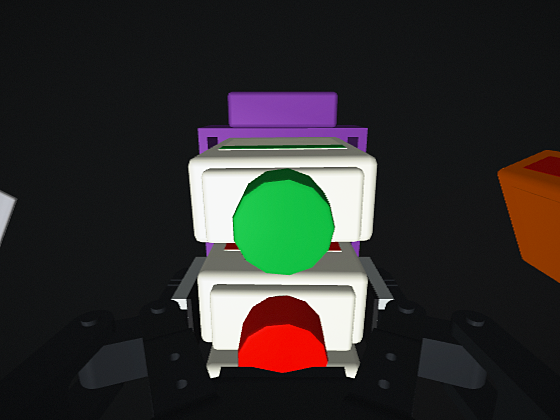

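Red is gripped (cap at (283,335), pads either side); it will be lifted straight up and carried over the channel.

```bash
python3 -m jog '[[0,0,-0.5,0],[0,0,-1.5,0],[0,0,-3,0],[0,0,-5,0],[0,0,-7.5,0],[0,0,-10,0],[0,0,-12,0],[0,0,-13,0],[2,-0.8,-13,-0.02],[5,-2,-13,-0.04],[8.5,-3.3,-13,-0.06],[12,-4.7,-13,-0.09],[15.5,-6,-13,-0.12],[19,-7.4,-13,-0.15],[22.5,-8.8,-13,-0.18],[26,-10.1,-13,-0.21],[29.5,-11.5,-13,-0.24],[33,-12.8,-13,-0.27],[36.5,-14.2,-13,-0.29],[40,-15.5,-13,-0.296]]'
python3 -m jog '[[2.4,-2.2,0,0],[4.7,-2.7,0,0],[6.9,-3.2,0,0],[8.5,-3.4,0,0],[9.2,-3.5,0,0],[9.2,-3.5,0,0],[9.2,-3.5,0,0]]'
python3 - <<'E'
from h import *
c=cam('wrist','w3.png');go((.527,.293,.06,-1))
E
```

```text
t: 6.57
eef_pos: [0.5318, 0.199, 0.1752]
tool_rot: [-0.0, 0.713, 0.701, -0.0]
contact_force: [0.5, -0.2, -2.0]
gripper_width: 0.719
grasp_force: 44.0
t: 7.15
eef_pos: [0.4997, 0.2887, 0.1752]
tool_rot: [0.0, 0.713, 0.701, -0.0]
contact_force: [0.1, -0.0, -1.9]
gripper_width: 0.72
grasp_force: 44.4
now 7.2 [0.4999 0.288  0.1752] closing -1.1 q7 -0.42 tilt [ 0.    -0.001 -1.   ]
[ 0.57  2.7  11.52] -0.002 or 3.14
```

View pics/w3.png

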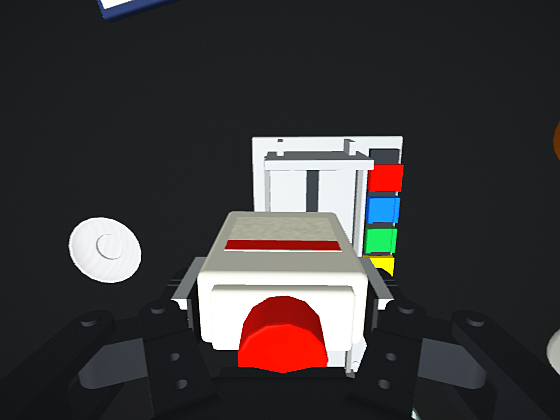

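```bash
python3 - <<'E'
from h import *
c=cam('wrist'); o=bot.get_obs(); m=blob(c,'red',(220,270,345,420)); v,u=np.nonzero(m); print(u.min(),u.max(),v.min(), u[v<=v.min()+1].mean())
t=o['eef_pos']; z=t[2]+.0426
print(t, ray(c,u[v<=v.min()+1].mean(),v.min(),z)-[0,.0135,0]-t)
P=pts(c); w=P[v,u]; print('depth cap far edge',w[:,1].max()-t[1], 'x mid',(w[:,0].min()+w[:,0].max())/2-t[0], w[:,2].max()-t[2])
s=P[225:280,230:340].reshape(-1,3); print('front face y',np.median(s[:,1])-t[1])
for k in H: 
    p,a,r,d=meas(c,k,(355,130,420,275),.02,.012);print(k,r.round(4),a)
W=P[158:166,280:360].reshape(-1,3); print('wall',np.median(W,0))
E
```

```text
237 327 296 281.35135135135135
[0.49999202 0.28773756 0.17529329] [-0.00048763 -0.00095974  0.0426    ]
depth cap far edge 0.07326603794236847 x mid -0.021342185267921976 0.1426208509474359
front face y 0.016999410764724665
red [0.5917 0.2996 0.02  ] 886
yellow [0.5908 0.2135 0.02  ] 345
green [0.591  0.2399 0.02  ] 798
blue [0.5914 0.2697 0.02  ] 880
wall [0.52816988 0.32067348 0.06095439]
```

```bash
python3 -m jog '[[0.8,1.5,0,0],[0.8,2.75,0,0],[0.8,2.75,2,0],[0.8,2.75,4.5,0],[0.8,2.75,7,0],[0.8,2.75,9,0],[0.8,2.75,10.5,0],[0.8,2.75,11.5,0],[0.8,2.75,12.1,0],[0.8,2.75,12.5,0],[0.8,2.75,12.6,0],[0.8,2.75,12.6,0],[0.8,2.75,12.6,0]]'
```

```text
t: 8.33
eef_pos: [0.5275, 0.2977, 0.0501]
tool_rot: [0.0, 0.713, 0.701, 0.001]
contact_force: [1.0, 0.5, -2.1]
gripper_width: 0.718
grasp_force: 44.4
```

```bash
python3 -m jog '[[-0.1,0,0.1,0],[-0.1,0,0.15,0],[-0.1,0,0.2,0],[-0.1,0,0.2,0]]'
python3 -m jog '[[0,0,0,0],[0,0,0,0],[0,0,0,0],[0,0,0,0],[0,0,0,0],[0,0,0,0],[0,0,-1,0],[0,0,-3,0],[0,0,-6,0],[0,0,-9,0],[0,0,-12,0],[-4,0,-14,0],[-8,0,-14,0],[-8,0,-14,0],[-8,0,-14,0]]' -1
python3 - <<'E'
from h import *
c=cam('wrist')
print(meas(c,'red',(0,0,560,420),.110,.1))
for k in ['blue']: print(meas(c,k,(0,0,560,420),.02,.012))
go((.5337,-.3045,.176,-17.75))
E
```

```text
t: 8.67
eef_pos: [0.5273, 0.2965, 0.0484]
tool_rot: [-0.0, 0.713, 0.701, 0.0]
contact_force: [-3.0, -2.1, 6.5]
gripper_width: 0.719
grasp_force: 45.2
t: 9.92
eef_pos: [0.5261, 0.2132, 0.1887]
tool_rot: [0.0, 0.715, 0.699, 0.001]
contact_force: [-0.6, 0.5, -0.3]
gripper_width: 0.996
grasp_force: 0.0
(array([280.70001221,  85.90000916]), np.int32(1428), array([0.52669919, 0.29889345, 0.11      ]), array([0.52662524, 0.29879057, 0.11015228]))
(array([354.5, 125. ]), np.int32(908), array([0.59187695, 0.26957943, 0.02      ]), array([0.59131603, 0.26985151, 0.0203221 ]))
now 9.9667 [0.5257 0.2155 0.1881] closing -1.11 q7 -0.29 tilt [ 0.001  0.001 -1.   ]
[-51.98   1.81   1.16] 0.29 or -2.851
```

```bash
python3 -m jog '[[-4,0,0,0.02],[-8,0,0,0.05],[-12,0.3,0,0.08],[-16,0.5,0,0.11],[-20,0.7,0,0.14],[-24,0.8,0,0.17],[-28,1,0,0.2],[-32,1.1,0,0.22],[-36,1.2,0,0.24],[-40,1.4,0,0.26],[-44,1.5,0,0.28],[-48,1.7,0,0.29],[-51,1.8,0,0.29],[-51.9,1.8,0,0.29],[-51.9,1.8,0,0.29],[-51.9,1.8,0,0.29]]'
python3 - <<'E'
from h import *
go((.5337,-.3039,.045,-17.75))
E
```

```text
t: 11.3
eef_pos: [0.5354, -0.3012, 0.1867]
tool_rot: [-0.001, 0.807, 0.591, 0.0]
contact_force: [-0.2, 0.4, -0.1]
gripper_width: 1.001
grasp_force: 0.0
now 11.3 [ 0.5354 -0.3012  0.1867] closing -17.53 q7 0.44 tilt [-0.001  0.001 -1.   ]
[-0.32 -0.06 14.17] 0.004 or -3.138
```

```bash
python3 -m jog '[[-0.2,-0.1,3,0],[-0.2,-0.1,5.5,0],[-0.2,-0.1,8,0],[-0.2,-0.1,10,0],[-0.2,-0.1,12,0],[-0.2,-0.1,13.2,0],[-0.2,-0.1,13.8,0],[-0.2,-0.1,14.1,0],[-0.2,-0.1,14.1,0],[-0.2,-0.1,14.1,0]]'
python3 -m jog '[[0,0,0,0],[0,0,0,0],[0,0,0,0],[0,0,0,0],[0,0,0,0],[0,0,0,0],[0,0,0,0],[0,0,0,0]]' 1 40
python3 - <<'E'
from h import *
go((.527,.264,.185,-1))
E
```

```text
t: 12.13
eef_pos: [0.5339, -0.3044, 0.0472]
tool_rot: [0.001, 0.807, 0.591, 0.0]
contact_force: [-0.5, -0.3, 0.2]
gripper_width: 1.003
grasp_force: 0.0
t: 12.8
eef_pos: [0.5339, -0.3048, 0.0474]
tool_rot: [0.001, 0.807, 0.591, 0.001]
contact_force: [-0.4, 0.7, 6.6]
gripper_width: 0.723
grasp_force: 43.6
now 12.8 [ 0.5339 -0.3048  0.0474] closing -17.6 q7 0.55 tilt [ 0.002 -0.    -1.   ]
[ 54.01 -17.83 -13.79] -0.29 or 2.852
```

```bash
python3 -m jog '[[0,0,-0.5,0],[0,0,-1.5,0],[0,0,-3,0],[0,0,-5,0],[0,0,-7.5,0],[0,0,-10,0],[0,0,-12.5,0],[0,0,-13.8,0],[2,-0.7,-13.8,-0.02],[5,-1.6,-13.8,-0.04],[8.5,-2.8,-13.8,-0.06],[12,-4,-13.8,-0.09],[15.5,-5.1,-13.8,-0.12],[19,-6.3,-13.8,-0.15],[22.5,-7.4,-13.8,-0.18],[26,-8.6,-13.8,-0.21],[29.5,-9.7,-13.8,-0.24],[33,-10.9,-13.8,-0.27],[36.5,-12,-13.8,-0.29],[40,-13.2,-13.8,-0.29]]'
python3 - <<'E'
from h import *
go((.527,.264,.185,-1))
E
```

```text
t: 14.47
eef_pos: [0.5276, 0.1183, 0.1844]
tool_rot: [-0.0, 0.713, 0.701, -0.0]
contact_force: [1.0, 0.2, -1.7]
gripper_width: 0.718
grasp_force: 44.1
now 14.4667 [0.5276 0.1183 0.1844] closing -0.93 q7 -0.12 tilt [-0.  0. -1.]
[14.56 -0.3  -0.06] 0.001 or -3.14
```

```bash
python3 -m jog '[[3,-0.1,0,0],[6.5,-0.2,0,0],[9.5,-0.3,0,0],[12,-0.3,0,0],[13.5,-0.3,0,0],[14,-0.3,0,0],[14,-0.3,0,0],[14,-0.3,0,0],[14,-0.3,0,0]]'
python3 - <<'E'
from h import *
c=cam('wrist'); P=pts(c); t=bot.get_obs()['eef_pos']
s=P[225:280,230:340].reshape(-1,3); print('front face y',np.median(s[:,1])-t[1])
go((.527,.264,.0504,-1))
E
```

```text
t: 15.22
eef_pos: [0.528, 0.2542, 0.1843]
tool_rot: [0.0, 0.714, 0.7, -0.0]
contact_force: [0.2, -0.4, -2.0]
gripper_width: 0.72
grasp_force: 44.1
front face y 0.01373832171192274
now 15.2667 [0.528  0.2544 0.1844] closing -1.16 q7 -0.34 tilt [-0.    -0.001 -1.   ]
[ 0.97 -0.12 13.4 ] -0.003 or 3.139
```

```bash
python3 -m jog '[[1.2,-0.1,0,0],[1.2,-0.1,2,0],[1.2,-0.1,4.5,0],[1.2,-0.1,6,0],[1.2,-0.1,6,0],[1.2,-0.1,6,0]]'
python3 - <<'E'
from h import *
c=cam('wrist'); P=pts(c); t=bot.get_obs()['eef_pos']
print(meas(c,'red',(0,0,560,300),.110,.1))
go((.527,.2675,.051,-1))
E
```

```text
t: 15.77
eef_pos: [0.5266, 0.2687, 0.124]
tool_rot: [-0.0, 0.713, 0.701, -0.001]
contact_force: [-0.2, -0.1, -1.7]
gripper_width: 0.717
grasp_force: 49.1
(array([282.04998779, 198.1499939 ]), np.int32(2375), array([0.52655378, 0.29986651, 0.11      ]), array([0.52672291, 0.29981419, 0.11005484]))
now 15.8167 [0.5271 0.2689 0.1247] closing -1.0 q7 -0.32 tilt [ 0.  0. -1.]
[-0.14 -0.01  7.37] -0.0 or 3.142
```

```bash
python3 -m jog '[[-0.1,0,2,0],[-0.1,0,4,0],[-0.1,0,5.5,0],[-0.1,0,6.5,0],[-0.1,0,7,0],[-0.1,0,7.3,0],[-0.1,0,7.4,0],[-0.1,0,7.45,0],[-0.1,0,7.5,0],[-0.1,0,7.5,0]]'
```

```text
t: 16.65
eef_pos: [0.5272, 0.2681, 0.0499]
tool_rot: [0.0, 0.713, 0.701, 0.001]
contact_force: [0.4, 0.3, -2.1]
gripper_width: 0.716
grasp_force: 49.2
```

```bash
python3 -m jog '[[0,0,0.05,0],[0,0,0.1,0],[0,0,0.1,0]]'
python3 -m jog '[[0,0,0,0],[0,0,0,0],[0,0,0,0],[0,0,0,0],[0,0,0,0],[0,0,0,0],[0,0,-1,0],[0,0,-3,0],[0,0,-6,0],[0,0,-9,0],[0,0,-12,0],[-4,0,-14,0],[-8,0,-14,0],[-8,0,-14,0],[-8,0,-14,0]]' -1
python3 - <<'E'
from h import *
c=cam('wrist')
for k in('red','blue'): print(k,meas(c,k,(0,0,560,420),.110,.1)[2:])
go((.5702,-.1899,.188,-17.75))
E
```

```text
t: 16.9
eef_pos: [0.527, 0.268, 0.0486]
tool_rot: [-0.0, 0.713, 0.701, 0.0]
contact_force: [-0.5, -0.1, 1.3]
gripper_width: 0.717
grasp_force: 49.4
t: 18.15
eef_pos: [0.5259, 0.1846, 0.1897]
tool_rot: [0.0, 0.715, 0.699, 0.001]
contact_force: [0.1, 0.7, -0.3]
gripper_width: 0.997
grasp_force: 0.0
red (array([0.52670161, 0.29798773, 0.11      ]), array([0.52670784, 0.29802801, 0.11017008]))
blue (array([0.52659137, 0.26800364, 0.11      ]), array([0.5267706 , 0.26789688, 0.11014356]))
now 18.2 [0.5256 0.1869 0.1891] closing -1.11 q7 -0.24 tilt [ 0.001  0.001 -1.   ]
[-37.59   5.2    0.08] 0.29 or -2.851
```

```bash
python3 -m jog '[[-4,0.5,0,0.03],[-8,1.1,0,0.06],[-12,1.7,0,0.1],[-16,2.2,0,0.14],[-20,2.8,0,0.18],[-24,3.3,0,0.21],[-28,3.9,0,0.24],[-32,4.4,0,0.27],[-35.5,5,0,0.29],[-37.6,5.2,0,0.29],[-37.6,5.2,0,0.29],[-37.6,5.2,0,0.29],[-37.6,5.2,0,0.29]]'
python3 - <<'E'
from h import *
print(meas(cam('wrist'),'green',(0,0,560,420),.108,.1)[2:])
go((.5702,-.1899,.046,-17.75))
E
```

```text
t: 19.28
eef_pos: [0.5715, -0.1869, 0.1877]
tool_rot: [-0.001, 0.806, 0.592, -0.0]
contact_force: [-0.5, 0.6, 0.3]
gripper_width: 1.0
grasp_force: 0.0
(array([ 0.56990678, -0.18910951,  0.108     ]), array([ 0.57051684, -0.18902101,  0.10812152]))
now 19.3333 [ 0.5716 -0.1865  0.1878] closing -17.41 q7 0.23 tilt [-0.001  0.001 -1.   ]
[-3.800e-01 -1.000e-02  1.418e+01] 0.006 or -3.136
```

```bash
python3 -m jog '[[-0.25,0,3,0],[-0.25,0,5.5,0],[-0.25,0,8,0],[-0.25,0,10,0],[-0.25,0,12,0],[-0.25,0,13.2,0],[-0.25,0,13.8,0],[-0.25,0,14.1,0],[-0.25,0,14.2,0],[-0.25,0,14.2,0]]'
python3 -m jog '[[0,0,0,0],[0,0,0,0],[0,0,0,0],[0,0,0,0],[0,0,0,0],[0,0,0,0],[0,0,0,0],[0,0,0,0]]' 1 40
python3 - <<'E'
from h import *
go((.527,.225,.185,-1))
E
```

```text
t: 20.17
eef_pos: [0.571, -0.1913, 0.047]
tool_rot: [0.0, 0.807, 0.591, 0.0]
contact_force: [-0.3, -0.3, -0.2]
gripper_width: 1.0
grasp_force: 0.0
t: 20.83
eef_pos: [0.5708, -0.1916, 0.0473]
tool_rot: [0.0, 0.807, 0.591, 0.001]
contact_force: [-1.8, 1.3, 5.6]
gripper_width: 0.721
grasp_force: 44.5
now 20.8333 [ 0.5708 -0.1916  0.0473] closing -17.6 q7 0.35 tilt [ 0.001  0.    -1.   ]
[ 38.39 -16.75 -13.77] -0.29 or 2.852
```

```bash
python3 -m jog '[[0,0,-0.5,0],[0,0,-1.5,0],[0,0,-3,0],[0,0,-5,0],[0,0,-7.5,0],[0,0,-10,0],[0,0,-12.5,0],[0,0,-13.8,0],[2,-0.9,-13.8,-0.02],[5,-2.2,-13.8,-0.05],[8.5,-3.7,-13.8,-0.09],[12,-5.2,-13.8,-0.13],[15.5,-6.8,-13.8,-0.17],[19,-8.3,-13.8,-0.21],[22.5,-9.8,-13.8,-0.25],[26,-11.3,-13.8,-0.28],[29.5,-12.9,-13.8,-0.29],[33,-14.4,-13.8,-0.29],[36,-15.7,-13.8,-0.29],[37.5,-16.3,-13.8,-0.29]]'
python3 -m jog '[[0,0,0,0],[0,0,0,0]]'
python3 - <<'E'
from h import *
c=cam('wrist'); P=pts(c); t=bot.get_obs()['eef_pos']
s=P[225:280,230:340].reshape(-1,3); print('front face y',np.median(s[:,1])-t[1])
go((.527,.236,.125,-1))
E
```

```text
t: 22.5
eef_pos: [0.5266, 0.221, 0.184]
tool_rot: [-0.001, 0.711, 0.703, 0.0]
contact_force: [-0.2, 0.1, -1.6]
gripper_width: 0.72
grasp_force: 44.0
t: 22.67
eef_pos: [0.5277, 0.2162, 0.184]
tool_rot: [0.0, 0.712, 0.702, -0.0]
contact_force: [0.4, -0.7, -1.2]
gripper_width: 0.72
grasp_force: 44.0
front face y 0.017845580514231962
now 22.7167 [0.528  0.2146 0.1841] closing -0.98 q7 -0.27 tilt [-0.    -0.001 -1.   ]
[ 2.15 -0.14  5.91] 0.0 or -3.141
```

```bash
python3 -m jog '[[1.8,-0.1,0,0],[1.8,-0.1,2,0],[1.8,-0.1,4.5,0],[1.8,-0.1,6,0],[1.8,-0.1,6,0],[1.8,-0.1,6,0]]'
python3 - <<'E'
from h import *
c=cam('wrist'); P=pts(c); t=bot.get_obs()['eef_pos']
print(meas(c,'blue',(0,0,560,300),.110,.1)[2:])
s=P[225:280,230:340].reshape(-1,3); print('front face y',np.median(s[:,1])-t[1])
go((.527,.2333,.0485,-1))
E
```

```text
t: 23.22
eef_pos: [0.5276, 0.2313, 0.1241]
tool_rot: [0.0, 0.714, 0.7, -0.001]
contact_force: [0.1, -1.0, -0.8]
gripper_width: 0.717
grasp_force: 44.2
(array([0.52726979, 0.26884663, 0.11      ]), array([0.52708219, 0.26864891, 0.11010765]))
front face y 0.0155168754634388
now 23.2667 [0.5283 0.2319 0.125 ] closing -1.11 q7 -0.25 tilt [ 0.001 -0.    -1.   ]
[ 0.14 -0.14  7.65] -0.002 or 3.14
```

```bash
python3 -m jog '[[0.2,-0.1,2,0],[0.2,-0.1,4,0],[0.2,-0.1,5.5,0],[0.2,-0.1,6.5,0],[0.2,-0.1,7,0],[0.2,-0.1,7.3,0],[0.2,-0.1,7.45,0],[0.2,-0.1,7.55,0],[0.2,-0.1,7.6,0],[0.2,-0.1,7.6,0],[0.2,-0.1,7.6,0]]'
```

```text
t: 24.18
eef_pos: [0.5272, 0.2356, 0.0493]
tool_rot: [0.0, 0.713, 0.701, 0.001]
contact_force: [-2.1, -0.4, 6.5]
gripper_width: 0.723
grasp_force: 45.2
```

Contact with the floor; release, then check.

```bash
python3 -m jog '[[0,0,0,0],[0,0,0,0],[0,0,0,0],[0,0,0,0],[0,0,0,0],[0,0,0,0],[0,0,-1,0],[0,0,-3,0],[0,0,-6,0],[0,0,-9,0],[0,0,-12,0],[-4,0,-14,0],[-8,0,-14,0],[-8,0,-14,0],[-8,0,-14,0]]' -1
python3 - <<'E'
from h import *
c=cam('wrist')
for k in('red','blue','green'): print(k,meas(c,k,(0,0,560,420),.110,.1)[2:])
go((.5456,-.2664,.188,-17.75))
E
```

```text
t: 25.43
eef_pos: [0.5255, 0.1522, 0.1896]
tool_rot: [0.0, 0.715, 0.699, 0.001]
contact_force: [0.5, 0.6, 0.1]
gripper_width: 0.999
grasp_force: 0.0
red (array([0.52651538, 0.28381878, 0.11      ]), array([0.52680122, 0.28544   , 0.10457409]))
blue (array([0.52699601, 0.26718671, 0.11      ]), array([0.52676271, 0.26709747, 0.11014279]))
green (array([0.52628309, 0.23707126, 0.11      ]), array([0.52647401, 0.23728921, 0.11010985]))
now 25.4833 [0.5253 0.1545 0.1891] closing -1.12 q7 -0.19 tilt [ 0.001  0.001 -1.   ]
[-42.05   2.85   0.07] 0.29 or -2.851
```

```bash
python3 -m jog '[[-4,0.3,0,0.03],[-8,0.5,0,0.06],[-12,0.8,0,0.09],[-16,1.1,0,0.12],[-20,1.4,0,0.15],[-24,1.7,0,0.18],[-28,2,0,0.21],[-32,2.3,0,0.24],[-36,2.5,0,0.27],[-39.5,2.7,0,0.29],[-42.2,2.8,0,0.29],[-42.2,2.8,0,0.29],[-42.2,2.8,0,0.29],[-42.2,2.8,0,0.29]]'
python3 - <<'E'
from h import *
print(meas(cam('wrist'),'yellow',(0,0,560,420),.108,.1)[2:])
go((.5456,-.2664,.046,-17.75))
E
```

```text
t: 26.65
eef_pos: [0.5467, -0.2651, 0.1877]
tool_rot: [-0.001, 0.806, 0.591, -0.0]
contact_force: [0.3, 0.9, -0.4]
gripper_width: 1.0
grasp_force: 0.0
(array([ 0.54627882, -0.26576357,  0.108     ]), array([ 0.5460385 , -0.26623358,  0.10806369]))
now 26.7 [ 0.5468 -0.2646  0.1877] closing -17.42 q7 0.38 tilt [-0.001  0.001 -1.   ]
[-0.23 -0.04 14.17] 0.006 or -3.136
```

```bash
python3 -m jog '[[-0.1,0,3,0],[-0.1,0,5.5,0],[-0.1,0,8,0],[-0.1,0,10,0],[-0.1,0,12,0],[-0.1,0,13.2,0],[-0.1,0,13.8,0],[-0.1,0,14.1,0],[-0.1,0,14.2,0],[-0.1,0,14.2,0]]'
python3 -m jog '[[0,0,0,0],[0,0,0,0],[0,0,0,0],[0,0,0,0],[0,0,0,0],[0,0,0,0],[0,0,0,0],[0,0,0,0]]' 1 40
python3 - <<'E'
from h import *
go((.527,.195,.185,-1))
E
```

```text
t: 27.53
eef_pos: [0.5464, -0.268, 0.0471]
tool_rot: [0.0, 0.807, 0.591, 0.0]
contact_force: [-1.0, -0.2, 0.4]
gripper_width: 1.002
grasp_force: 0.0
t: 28.2
eef_pos: [0.5463, -0.2683, 0.0473]
tool_rot: [0.0, 0.807, 0.591, 0.001]
contact_force: [-2.0, 0.4, 6.5]
gripper_width: 0.719
grasp_force: 44.4
now 28.2 [ 0.5463 -0.2683  0.0473] closing -17.6 q7 0.5 tilt [ 0.001 -0.    -1.   ]
[ 43.58 -15.83 -13.78] -0.29 or 2.852
```

```bash
python3 -m jog '[[0,0,-0.5,0],[0,0,-1.5,0],[0,0,-3,0],[0,0,-5,0],[0,0,-7.5,0],[0,0,-10,0],[0,0,-12.5,0],[0,0,-13.8,0],[2.5,-0.9,-13.8,-0.02],[6,-2.2,-13.8,-0.05],[9.8,-3.5,-13.8,-0.09],[13.6,-4.9,-13.8,-0.13],[17.4,-6.3,-13.8,-0.17],[21.2,-7.7,-13.8,-0.21],[25,-9.1,-13.8,-0.25],[28.8,-10.5,-13.8,-0.28],[32.6,-11.9,-13.8,-0.29],[36.4,-13.2,-13.8,-0.29],[40,-14.5,-13.8,-0.29],[42.4,-15.4,-13.8,-0.29]]'
python3 -m jog '[[0,0,0,0],[0,0,0,0]]'
python3 - <<'E'
from h import *
c=cam('wrist'); P=pts(c); t=bot.get_obs()['eef_pos']
s=P[225:280,230:340].reshape(-1,3); print('front face y',np.median(s[:,1])-t[1])
print(meas(c,'green',(0,0,560,300),.110,.1)[2:])
go((.527,.203,.125,-1))
E
```

```text
t: 29.87
eef_pos: [0.526, 0.1875, 0.1842]
tool_rot: [-0.001, 0.712, 0.703, 0.0]
contact_force: [-0.5, 1.4, -1.2]
gripper_width: 0.722
grasp_force: 43.8
t: 30.03
eef_pos: [0.5264, 0.1847, 0.184]
tool_rot: [-0.0, 0.712, 0.703, -0.0]
contact_force: [0.1, -1.3, -1.3]
gripper_width: 0.721
grasp_force: 43.8
front face y 0.017516294773963548
(array([0.52671566, 0.23690704, 0.11      ]), array([0.52655815, 0.23701196, 0.11011371]))
now 30.0833 [0.5267 0.1826 0.1841] closing -0.92 q7 -0.22 tilt [-0.    -0.001 -1.   ]
[ 2.04 -0.    5.91] 0.001 or -3.14
```

```bash
python3 -m jog '[[1.8,0,0,0],[1.8,0,2,0],[1.8,0,4.5,0],[1.8,0,6,0],[1.8,0,6,0],[1.8,0,6,0]]'
python3 - <<'E'
from h import *
c=cam('wrist'); P=pts(c); t=bot.get_obs()['eef_pos']
print(meas(c,'green',(0,0,560,300),.110,.1)[2:])
s=P[225:280,230:340].reshape(-1,3); print('front face y',np.median(s[:,1])-t[1])
go((.527,.2025,.049,-1))
E
```

```text
t: 30.58
eef_pos: [0.5273, 0.1987, 0.1241]
tool_rot: [0.0, 0.714, 0.7, -0.001]
contact_force: [-0.3, -0.4, -0.6]
gripper_width: 0.72
grasp_force: 43.9
(array([0.52676756, 0.23724182, 0.11      ]), array([0.5267664 , 0.23735456, 0.11010124]))
front face y 0.014852056854635615
now 30.6333 [0.528  0.1993 0.125 ] closing -1.11 q7 -0.19 tilt [ 0.001 -0.    -1.   ]
[ 0.32 -0.11  7.6 ] -0.002 or 3.14
```

```bash
python3 -m jog '[[0.2,-0.1,2,0],[0.2,-0.1,4,0],[0.2,-0.1,5.5,0],[0.2,-0.1,6.5,0],[0.2,-0.1,7,0],[0.2,-0.1,7.3,0],[0.2,-0.1,7.45,0],[0.2,-0.1,7.55,0],[0.2,-0.1,7.6,0],[0.2,-0.1,7.6,0],[0.2,-0.1,7.6,0]]'
```

```text
t: 31.55
eef_pos: [0.5271, 0.203, 0.0493]
tool_rot: [0.0, 0.713, 0.701, 0.001]
contact_force: [-0.5, -0.9, 6.4]
gripper_width: 0.72
grasp_force: 44.7
```

```bash
python3 -m jog '[[0,0,0,0],[0,0,0,0],[0,0,0,0],[0,0,0,0],[0,0,0,0],[0,0,0,0],[0,0,-1,0],[0,0,-3,0],[0,0,-6,0],[0,0,-9,0],[0,0,-12,0],[-4,0,-14,0],[-8,0,-14,0],[-8,0,-14,0],[-8,0,-14,0],[-8,0,-14,0]]' -1
python3 - <<'E'
from h import *
c=cam('wrist','w4.png');P=pts(c)
for k in('blue','green','yellow'): print(k,meas(c,k,(0,0,560,420),.110,.1)[2:])
z=P[...,2]; m=(z>.07)&(z<.086)&(P[...,1]<.17)&(P[...,1]>.1)&(abs(P[...,0]-.525)<.03); q=P[m]; print('knob',m.sum(),q.min(0),q.max(0),q.mean(0))
go((.5257,.1315,.05,-1))
E
```

```text
t: 32.88
eef_pos: [0.525, 0.1228, 0.1887]
tool_rot: [-0.0, 0.713, 0.701, 0.0]
contact_force: [0.3, 0.3, 0.0]
gripper_width: 1.0
grasp_force: 0.0
blue (array([0.52639865, 0.25371367, 0.11      ]), array([0.52669193, 0.25497766, 0.10620121]))
green (array([0.52638112, 0.23659508, 0.11      ]), array([0.52635659, 0.23637642, 0.11009126]))
yellow (array([0.52640956, 0.2035471 , 0.11      ]), array([0.52638301, 0.20372241, 0.11015542]))
knob 732 [0.514338   0.12077318 0.07005135] [0.5369224  0.14442767 0.08044865] [0.5256622  0.13354024 0.07797556]
now 32.9333 [0.5249 0.1237 0.1884] closing -0.93 q7 -0.12 tilt [-0.     0.001 -1.   ]
[ 0.77  0.07 13.84] 0.001 or -3.14
```

View pics/w4.png

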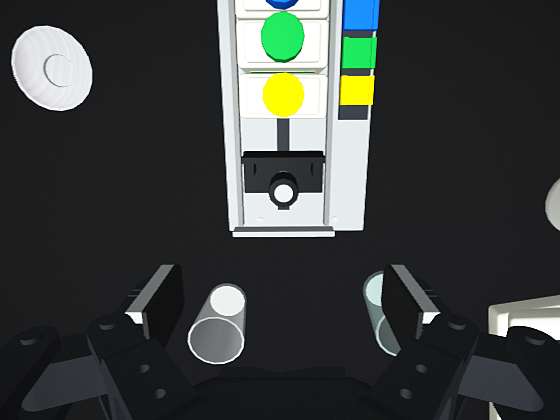

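The picture shows green (283,36) and yellow (283,95) in the channel level with their clips. The stop knob at (284,193) is clear, so next I'll pinch it from above.

```bash
python3 -m jog '[[0.8,0.1,2,0],[0.8,0.1,5,0],[0.8,0.1,7.5,0],[0.8,0.1,10,0],[0.8,0.1,11.8,0],[0.8,0.1,12.8,0],[0.8,0.1,13.3,0],[0.8,0.1,13.5,0],[0.8,0.1,13.5,0],[0.8,0.1,13.5,0]]'
python3 -m jog '[[0,0,0,0],[0,0,0,0],[0,0,0,0],[0,0,0,0],[0,0,0,0],[0,0,0,0],[0,0,0,0],[0,0,0,0],[0,0,0,0],[0,0,0,0],[0,0,0,0],[0,0,0,0]]' 1 30
```

```text
t: 33.77
eef_pos: [0.5269, 0.1311, 0.0542]
tool_rot: [0.0, 0.713, 0.701, 0.001]
contact_force: [-0.5, 0.5, 0.1]
gripper_width: 1.003
grasp_force: 0.0
t: 34.77
eef_pos: [0.5261, 0.1308, 0.0536]
tool_rot: [-0.0, 0.713, 0.701, 0.0]
contact_force: [-2.3, -0.6, 5.1]
gripper_width: 0.267
grasp_force: 29.2
```

```bash
python3 -m jog '[[0.5,0,0,0],[1,0,0,0],[1.5,0,0,0],[2,0,0,0],[2.4,0,0,0],[2.8,0,0,0],[3.1,0,0,0],[3.3,0,0,0],[3.5,0,0,0],[3.7,0,0,0],[3.9,0,0,0],[4.1,0,0,0],[4.3,0,0,0],[4.4,0,0,0],[4.5,0,0,0],[4.5,0,0,0]]'
python3 -m jog '[[0.1,0,0,0],[0.2,0,0,0],[0.3,0,0,0],[0.3,0,0,0],[0.3,0,0,0]]'
```

```text
t: 36.1
eef_pos: [0.5266, 0.1695, 0.0536]
tool_rot: [0.002, 0.715, 0.7, -0.003]
contact_force: [-2.6, -14.2, 10.1]
gripper_width: 0.266
grasp_force: 29.9
t: 36.52
eef_pos: [0.5265, 0.1695, 0.0535]
tool_rot: [0.002, 0.715, 0.699, -0.004]
contact_force: [-4.9, -20.9, 14.6]
gripper_width: 0.27
grasp_force: 30.1
```

```bash
python3 - <<'E'
from h import *
c=cam('wrist');d=cam('top');s=cam('scene')
a=cv2.resize(c['pixels'],(400,300));b=cv2.resize(d['pixels'][180:265,100:250],(400,227),interpolation=2);e=cv2.resize(s['pixels'][150:270,280:440],(400,300),interpolation=2)
im=np.zeros((600,800,3),np.uint8);im[:300,:400]=a;im[:227,400:]=b;im[300:,:400]=e;cv2.imwrite('pics/w5.png',im[:,:,::-1])
for k in H:
    try: print(k,meas(c,k,(0,0,560,420),.110,.1)[2:])
    except Exception as x: print(k,x)
E
```

```text
red attempt to get argmax of an empty sequence
yellow (array([0.52656276, 0.2118459 , 0.11      ]), array([0.52669166, 0.2117492 , 0.11003256]))
green (array([0.52681566, 0.24035018, 0.11      ]), array([0.52684024, 0.24053968, 0.11013746]))
blue (array([0.5266783 , 0.26068779, 0.11      ]), array([0.52698002, 0.26188053, 0.11001195]))
```

View pics/w5.png

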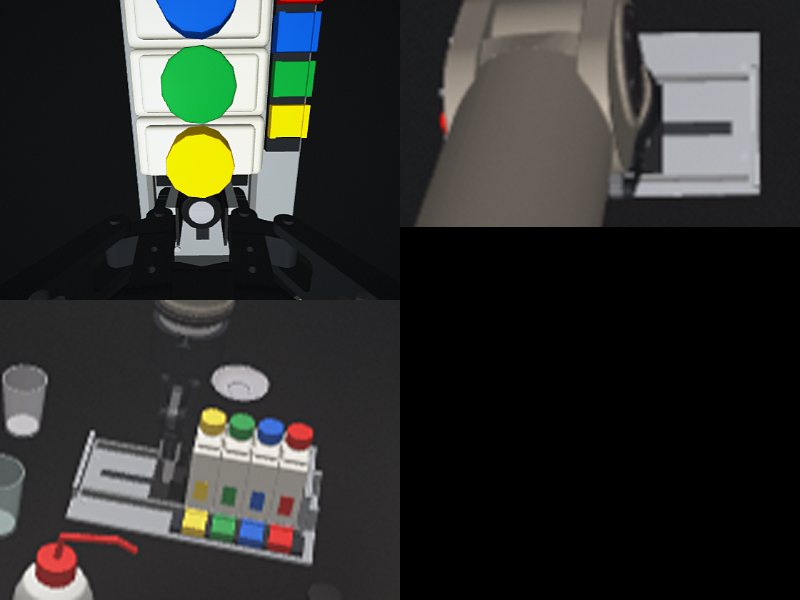

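The picture shows all four cassettes closed up, level with their clips (yellow, green, blue, red towards the wall). The knob is at about y=.171, which matches stop = 0.05, so the stall is just the row being tight. I'll relax the push, release and retreat.

```bash
python3 -m jog '[[-0.2,0,0,0],[-0.4,0,0,0],[-0.6,0,0,0],[-0.6,0,0,0]]'
python3 -m jog '[[0,0,0,0],[0,0,0,0],[0,0,0,0],[0,0,0,0],[0,0,0,0],[0,0,0,0],[0,0,0,0],[0,0,-1,0],[0,0,-3,0],[0,0,-6,0],[0,0,-9,0],[0,0,-12,0],[-3,0,-14,0],[-3,0,-14,0],[-3,0,-14,0],[-3,0,-14,0]]' -1
python3 - <<'E'
from h import *
c=cam('wrist','w6.png');P=pts(c)
for k in('blue','green','yellow'): print(k,meas(c,k,(0,0,560,420),.110,.1)[2:])
z=P[...,2]; m=(z>.07)&(z<.086)&(P[...,1]<.186)&(P[...,1]>.1)&(abs(P[...,0]-.525)<.02); q=P[m]; print('knob',m.sum(),q.min(0),q.max(0),q.mean(0))
E
```

```text
t: 37.0
eef_pos: [0.5265, 0.1694, 0.0536]
tool_rot: [0.001, 0.714, 0.7, -0.001]
contact_force: [-2.3, -7.4, 9.0]
gripper_width: 0.269
grasp_force: 29.6
t: 38.33
eef_pos: [0.5261, 0.1429, 0.1935]
tool_rot: [-0.0, 0.713, 0.701, 0.0]
contact_force: [-0.1, -0.1, 0.1]
gripper_width: 1.002
grasp_force: 0.0
blue (array([0.52700486, 0.26601643, 0.11      ]), array([0.52687618, 0.26737534, 0.11010812]))
green (array([0.52652425, 0.23978192, 0.11      ]), array([0.52651505, 0.23991673, 0.11018018]))
yellow (array([0.52630802, 0.21029619, 0.11      ]), array([0.52619723, 0.21016212, 0.11013064]))
knob 737 [0.51427665 0.15970996 0.0701944 ] [0.53751787 0.18280157 0.0808501 ] [0.5261929  0.17168645 0.07807396]
```

View pics/w6.png

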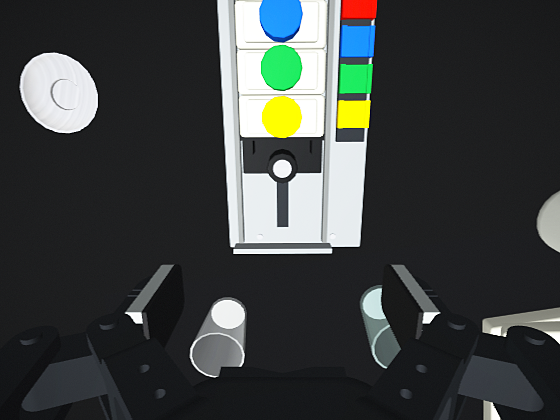

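The picture shows yellow (282,117), green (282,68) and blue (281,18) level with their clips and touching. The stop is against yellow: knob to cap centre is 39 mm, as expected. The gripper is clear.

```bash
python3 -c "
from station import bot
print(bot.hand_in())"
```

```text
the job is handed in; nothing more can be done
None
```

All four cassettes stand in the tray channel in clip order (red, blue, green, yellow from the end wall), with the stop pushed snug against the row and the job handed in at about 38 s; the hand-in gave no verdict, and red was out of frame in the last wrist measurement.

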